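# Switch off the biscuit warmers in one sweep

### The job

The last tray of biscuits is done: switch off the four warmers by drawing a finger along the long bank of four toggles in one unbroken sweep, from its cable-gland end to its plain end, so that every toggle is laid well over towards the plain end. Do not lift the finger off the row until all four are off, and do not touch the short bank of two toggles, which keeps the fridge running.

Things in the scene. Friction and masses are not known exactly. Their poses are not given: they have to be found in the camera images.
- bank: The long switch bank: a grey box fixed to the counter, 76 mm wide (its x), 260 mm long (its y), 45 mm high, with a row of four black paddle toggles along y. Origin: centre of its underside; z up. A black cable gland sticks 26 mm out of its -y end; its +y end is plain. The toggles hinge about x at x = 0, y = -63, -21, 21 and 63 mm, z = 51 mm. Off is towards +y. Free room over both ends.
- short_bank: The short switch bank, a bystander to be left alone: the same make, 76 mm wide (x), 170 mm long (y), 45 mm high, fixed to the counter, with only two of the same toggles, at y = -21 and 21 mm. Origin: centre of its underside.
- bank_toggle1 (a joint): Angle of the first (y = -63 mm, next to the gland) toggle of the long bank, rad: 0 = on, leaning 0.4 towards the gland (starts at 0 to 0.15); 0.4 = upright; 1.85 = fully off; off from 1.1. Stiff (1 to 2 N at the tip), stays where left. Paddle 20 mm wide (x), 6 mm thick, with a round bar across its tip (26 mm long, 5 mm radius) 36 mm from the hinge. Its top is 89 mm above the counter when on, 60 mm when fully off.
- bank_toggle2 (a joint): Angle of the second (y = -21 mm) toggle of the long bank, rad: 0 = on, leaning 0.4 towards the gland (starts at 0 to 0.15); 0.4 = upright; 1.85 = fully off; off from 1.1. Stiff (1 to 2 N at the tip), stays where left. A fingertip drawn along the row towards +y with its end 65 to 80 mm above the counter pushes each paddle over and passes above it.
- bank_toggle3 (a joint): Angle of the third (y = 21 mm) toggle of the long bank, rad: 0 = on, leaning 0.4 towards the gland (starts at 0 to 0.15); 0.4 = upright; 1.85 = fully off; off from 1.1. Stiff (1 to 2 N at the tip), stays where left. Same paddle as the first.
- bank_toggle4 (a joint): Angle of the fourth (y = 63 mm) toggle of the long bank, rad: 0 = on, leaning 0.4 towards the gland (starts at 0 to 0.15); 0.4 = upright; 1.85 = fully off; off from 1.1. Stiff (1 to 2 N at the tip), stays where left. To lay it over, the fingertip's leading side must go on to y = 105 mm of the bank or more.

How it is judged:
By the outcome, as a careful person would: the job done as asked, in the order asked, and still so for the second after the job is handed in, with the robot touching nothing.
It also fails if it takes over 32 s, if anything falls off the work surface, if the arm or the gripper's body presses on something with over 40 N, if the wrist force passes 120 N, or if a joint passes its speed limit or range.

### The arm

A 7-joint arm with a two-finger parallel gripper is mounted at the origin on the work surface. World frame = base frame: x ahead of the robot, y to its left, z up, the work surface at z = 0. Lengths are in m, angles in rad, forces in N, time in s.
With the tool pointing down it reaches from about 0.4 to 0.85 m from the base axis. Payload 4.5 kg.
Tool frame: the origin (TCP) lies midway between the tips of the shut fingers; the grasp point (between the pads) lies 19 mm behind it (r.grip_depth is the distance from the TCP to the grasp point, in m); z points along the fingers, y is the line along which they close (so a half turn about z gives the same grasp; the last joint's range is limited). The gripper opens to 85 mm and grips with 20 to 120 N. Pads are 22 mm wide; open, the fingers measure 114 mm over their backs; the gripper's body (76 mm by 85 mm) begins 54 mm behind the grasp point. The pads swing forward as they close: fully open they stand 13 mm farther back than shut.
Start: joints at [-1.086, 0.689, -0.195, 1.565, 0.157, 0.902, -0.215], TCP at [0.272, 0.563, 0.231] pointing down, gripper open.
Joint ranges: [-3.01, 3.01], [-0.46, 2.08], [-1.47, 1.51], [0.13, 2.56], [-1, 4.14], [0.04, 2.09], [-2.66, 2.66]. Speed limits (rad/s): [2.57, 2.57, 3.14, 3.14, 3.14, 3.14, 3.14].

### API

Orientations are given as a unit quaternion [w, x, y, z].
In Python, from bench import r gives the robot as it stands.
- The arm moves only by the shell command python3 -m creep 'ROWS' [FORCE]. ROWS is JSON, one flat list of numbers, 7 for each row, row after row: the shift along the tool's x, y, z in m, then the turn, a rotation vector about the tool's x, y, z in degrees, then the opening, from -1 (shut) to 1 (fully open). A call has exactly 10 rows; each row is the pose to reach, as a shift and turn from the pose commanded when the call began, along the tool's axes at that moment; what a row does not reach only later rows make up. A row lasts 1/8 s, in which the tool goes at most 62.5 mm and 10.7 degrees, less where a joint would pass 70% of its speed; a pose out of reach is approached as far as the arm can. A call with a gripper value outside its range is refused whole. The fingers move at their own pace and stop on an object; FORCE is the grip in N (left out, the last holds). Time passes only in rows, so rows that repeat a pose let the fingers close, or fill a call up. It gives the time, the measured TCP pose, the force, the opening and the grip force at its end, in the units of the state.
- r.get_obs(): the state, without advancing time (a new reading comes with each control period).
- r.camera(name): name is "scene" or "top" or "wrist"; returns the picture (420x560x3 uint8, blue, green, red); there is no depth.
- r.camera_model(name): a dict with "fx", "fy", "cx", "cy" (pixels), "R" (3x3) and "t" (3): a world point X has camera coordinates R X + t; the wrist camera has in their place "hand_eye" (4x4, takes a point from camera to tool coordinates, whose origin is the TCP and whose axes are the flange's). Camera axes: x right, y down, z forward; pixel columns grow to the right and rows downward; lengths in m; the calibration is good to about 2 mm. A picture is of the moment at which its call begins: read the wrist's pose just before it. camera_model takes no time and is no camera call.
- r.close_job(): hands the job in; it is judged then, once.
The state is a dict: "clock": time; "q": joint angles; "qvel": joint speeds; "tau": joint torques, N m; "eef_pos": TCP position; "tcp_rot": TCP orientation; "contact_force": force on the tool from outside, world axes, zero at the start; "ft_torque": the same for the moment, N m; "opening": opening from 0.0 (shut) to 1.0 (fully open); "grip_force": force on a finger pad.
Only numpy, scipy, OpenCV 4.12 (cv2) and the standard library are available. Lean on these libraries where they do the work, as an engineer would, in place of code of your own. Each camera call takes 0.05 s, during which the arm holds its last target. There are 200 camera calls.

## Working session

There is one attempt and no reset: what is moved stays moved. The work goes in short steps, Python scripts to look and compute and a shell command to move; the robot and the scene stay as the last step left them, time stands still between calls to the robot, and variables do not carry over. Pictures are saved under pics/ and viewed, at most 10 in all, crops included, and the job is handed in when it is done.

```bash
mkdir -p pics
python3 - <<'E'
from bench import r
import cv2
o=r.get_obs();print(o)
for n in("scene","top"):
    im=r.camera(n);cv2.imwrite(f"pics/{n}0.png",im)
    m=r.camera_model(n);print(n,m)
E
```

```text
{'clock': 0.0, 'q': array([-1.08620318,  0.6900057 , -0.19452382,  1.56634181,  0.157319  ,
        0.90250085, -0.21511111]), 'qvel': array([ 0.00060505, -0.00127956,  0.00208014,  0.00219702, -0.00014183,
        0.00017339, -0.00088887]), 'tau': array([ 1.22925074e-03, -5.39615571e+01, -1.26610816e+00, -1.58534807e+01,
        9.06276167e-03,  9.65857093e-03, -1.85725031e-05]), 'eef_pos': array([0.27206218, 0.56195719, 0.23047134]), 'tcp_rot': array([-1.38289361e-04,  2.23447788e-01,  9.74715456e-01, -9.20191114e-04]), 'contact_force': array([-0.22471779, -0.83473489,  0.45406953]), 'ft_torque': array([-0.06202473, -0.00713745,  0.00276995]), 'grip_force': 0.0, 'opening': 0.9998574452122271}
scene {'fx': 440.2485733316241, 'fy': 440.2485733316241, 'cx': 282.14262299552377, 'cy': 208.14261289584118, 'R': array([[-0.283426  ,  0.95882955, -0.01776509],
       [ 0.65790883,  0.18093046, -0.73104045],
       [-0.69772894, -0.21888368, -0.68210282]]), 't': array([ 0.15277758, -0.31832615,  1.38481637])}
top {'fx': 391.36657729348553, 'fy': 391.36657729348553, 'cx': 277.0600014824354, 'cy': 211.4933986936183, 'R': array([[-0.00246963, -0.9999716 ,  0.00712057],
       [-0.99579113,  0.0018068 , -0.09163381],
       [ 0.09161834, -0.0073169 , -0.99576731]]), 't': array([-0.01394887,  0.55614699,  0.72973775])}
```

View pics/top0.png

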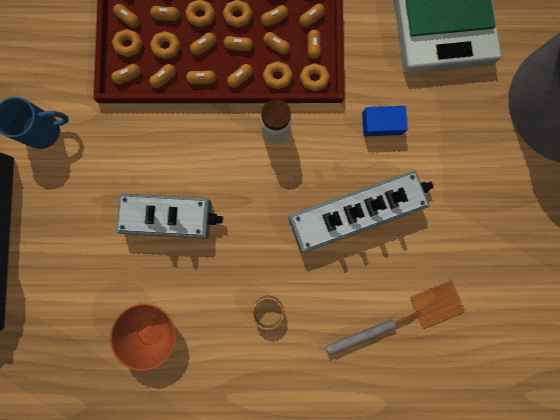

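View pics/scene0.png

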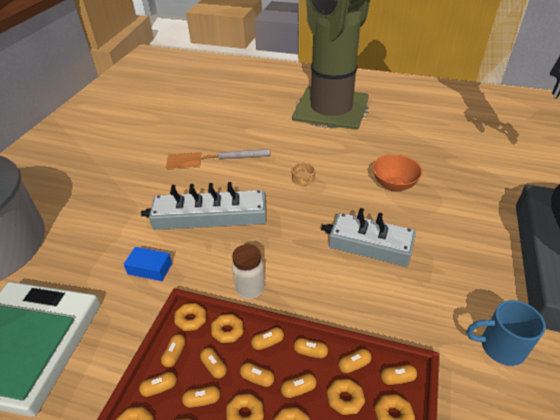

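The top view shows the long bank (corners about (290,217), (413,172), (430,205), (304,250)) with its gland on the right at (430,186). The short bank is at about (165,217), and the sweep runs right to left in the picture (+y).

```bash
cat > h.py <<'E'
import numpy as np,cv2
from scipy.spatial.transform import Rotation as Ro
def ray(m,u,v,z):
    R=np.array(m["R"]);t=np.array(m["t"])
    c=-R.T@t; d=R.T@np.array([(u-m["cx"])/m["fx"],(v-m["cy"])/m["fy"],1])
    return c+d*(z-c[2])/d[2]
def proj(m,X):
    p=np.array(m["R"])@X+np.array(m["t"]);return m["fx"]*p[0]/p[2]+m["cx"],m["fy"]*p[1]/p[2]+m["cy"]
E
python3 - <<'E'
from h import *
from bench import r
m=r.camera_model("top");im=cv2.imread("pics/top0.png")
hsv=cv2.cvtColor(im,cv2.COLOR_BGR2HSV)
k=((hsv[...,1]<50)&(hsv[...,2]>125)).astype(np.uint8)*255
k=cv2.morphologyEx(k,cv2.MORPH_CLOSE,np.ones((5,5)));k[:150]=0
for c in cv2.findContours(k,0,2)[0]:
    if cv2.contourArea(c)<1000: continue
    b=cv2.boxPoints(cv2.minAreaRect(cv2.convexHull(c)));P=np.array([ray(m,*p,.045)[:2] for p in b])
    print(b.round(1).tolist(),P.round(4).tolist(),np.linalg.norm(np.diff(P,axis=0),axis=1),P.mean(0))
    big=max((P[i]-P[i-1] for i in range(4)),key=np.linalg.norm);big*=np.sign(big[1])
    d=big/np.linalg.norm(big);print("dir",d)
    if np.linalg.norm(big)>.22:
        C=P.mean(0)
        for s in(-.135,-.063,.063,.105,.13):print(s,C+s*d)
        # tool y-axis angle
        o=r.get_obs();R=Ro.from_quat(o["tcp_rot"][[1,2,3,0]]).as_matrix();print(R.round(3));print("q7",o["q"][6])
E
```

```text
[[116.80000305175781, 229.39999389648438], [118.80000305175781, 193.8000030517578], [204.5, 198.60000610351562], [202.5, 234.10000610351562]] [[0.5213, 0.2842], [0.5883, 0.2829], [0.579, 0.1217], [0.5121, 0.1244]] [0.06694915 0.16148177 0.06694247] [0.5501824  0.20329093]
dir [0.0574696  0.99834726]
[[292.1000061035156, 216.5], [415.1000061035156, 171.8000030517578], [426.79998779296875, 204.0], [303.79998779296875, 248.6999969482422]] [[0.5448, -0.0432], [0.6297, -0.2778], [0.5681, -0.2979], [0.4846, -0.0647]] [0.24952296 0.06483141 0.24767634] [ 0.55679164 -0.17090583]
dir [-0.34032822  0.94030671]
-0.135 [ 0.60273595 -0.29784723]
-0.063 [ 0.57823232 -0.23014515]
0.063 [ 0.53535096 -0.1116665 ]
0.105 [ 0.52105718 -0.07217362]
0.13 [ 0.51254897 -0.04866596]
[[-0.9    0.436 -0.001]
 [ 0.436  0.9   -0.002]
 [-0.    -0.002 -1.   ]]
q7 -0.2150735488186576
```

```bash
python3 -m creep '[-0.03,-0.028,0,0,0,4,-1,-0.065,-0.06,0,0,0,8.5,-1,-0.1,-0.094,0,0,0,13,-1,-0.135,-0.127,0,0,0,18,-1,-0.17,-0.16,0,0,0,22.5,-1,-0.205,-0.192,0,0,0,27,-1,-0.24,-0.225,0,0,0,31.5,-1,-0.275,-0.257,0,0,0,36,-1,-0.31,-0.29,0,0,0,40.5,-1,-0.335,-0.313,0,0,0,44.3,-1]'
python3 - <<'E'
from h import *
from bench import r
o=r.get_obs();R=Ro.from_quat(o["tcp_rot"][[1,2,3,0]]).as_matrix();print(R.round(3),o["q"].round(2))
T=np.array([.601,-.293,.20])-o["eef_pos"];print(R.T@T)
E
```

```text
clock: 1.35
eef_pos: [0.4378, 0.1325, 0.2311]
tcp_rot: [0.0, 0.576, 0.817, -0.0]
contact_force: [0.8, 0.9, -0.9]
opening: 0.003
grip_force: 0.0
[[-0.336  0.942 -0.   ]
 [ 0.942  0.336 -0.001]
 [-0.001 -0.001 -1.   ]] [-0.38  0.48 -0.03  2.06  0.02  0.61 -0.08]
[-0.45553151  0.01091464  0.03141927]
```

```bash
python3 -m creep '[-0.04,0.001,0,0,0,0,-1,-0.09,0.002,0,0,0,0,-1,-0.14,0.003,0,0,0,0,-1,-0.19,0.004,0,0,0,0,-1,-0.24,0.005,0,0,0,0,-1,-0.29,0.006,0,0,0,0,-1,-0.34,0.008,0,0,0,0,-1,-0.39,0.009,0.01,0,0,0,-1,-0.43,0.01,0.02,0,0,0,-1,-0.456,0.011,0.03,0,0,0,-1]'
python3 - <<'E'
from h import *
from bench import r
o=r.get_obs();im=r.camera("wrist");t=r.camera("top");s=r.camera("scene")
cv2.imwrite("pics/top1.png",t);cv2.imwrite("pics/wrist1.png",im);cv2.imwrite("pics/scene1.png",s)
R=Ro.from_quat(o["tcp_rot"][[1,2,3,0]]).as_matrix()
print(o["eef_pos"],o["q"].round(2));print(r.camera_model("wrist"))
E
```

```text
clock: 2.6
eef_pos: [0.6025, -0.2928, 0.2003]
tcp_rot: [-0.0, 0.575, 0.818, -0.0]
contact_force: [-0.2, 0.6, -0.2]
opening: -0.005
grip_force: 0.0
[ 0.60253373 -0.292807    0.20026871] [ 0.42  0.78 -0.07  1.45  0.06  0.91  0.68]
{'fx': 377.57119093206916, 'fy': 377.57119093206916, 'cx': 278.8836567379635, 'cy': 203.492679185039, 'hand_eye': array([[ 1.16862687e-03, -9.57399780e-01, -2.88763390e-01,
         7.27262958e-02],
       [ 9.99999100e-01,  1.30896197e-03, -2.92883703e-04,
        -2.39853184e-04],
       [ 6.58387090e-04, -2.88762788e-01,  9.57400448e-01,
        -1.42017117e-01],
       [ 0.00000000e+00,  0.00000000e+00,  0.00000000e+00,
         1.00000000e+00]])}
```

View pics/wrist1.png

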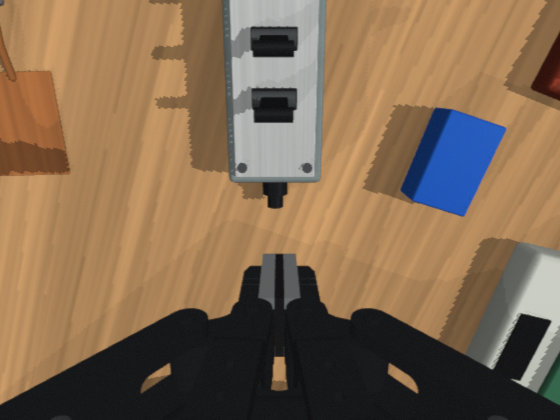

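View pics/scene1.png

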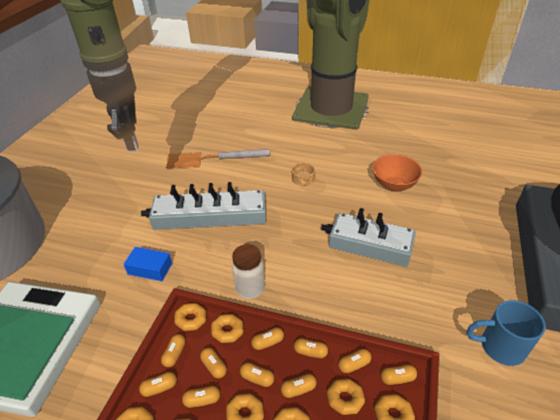

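The wrist view shows the bank ahead and aligned, with the toggle bars at about (274,91) and (274,32), the near end at row 182 and the gland at (275,195). The scene view shows the finger tip off the gland end, clear of everything.

Run:
```python
from h import *
from bench import r
m=r.camera_model("wrist");H=np.array(m["hand_eye"]);o=r.get_obs()
def tool(u,v,z):
    d=H[:3,:3]@np.array([(u-m["cx"])/m["fx"],(v-m["cy"])/m["fy"],1]);c=H[:3,3]
    return c+d*((.2003-z)-c[2])/d[2]
for u,v,z in[(251,91,.084),(298,91,.084),(251,32,.084),(298,32,.084),(231,181,.045),(320,181,.045),(223,0,.045),(325,0,.045),(242,168,.045),(307,168,.045)]:
    print(u,v,tool(u,v,z).round(4))
```

```text
251 91 [ 0.0718 -0.0187  0.1163]
298 91 [0.0719 0.0121 0.1163]
251 32 [ 0.1074 -0.018   0.1163]
298 32 [0.1074 0.0116 0.1163]
231 181 [ 0.002  -0.039   0.1553]
320 181 [0.0021 0.0329 0.1553]
223 0 [ 0.1334 -0.04    0.1553]
325 0 [0.1335 0.0321 0.1553]
242 168 [ 0.0127 -0.0299  0.1553]
307 168 [0.0127 0.0221 0.1553]
```

```bash
python3 -m creep '[0,-0.002,0.02,0,0,0,-1,0,-0.003,0.04,0,0,0,-1,0,-0.0035,0.06,0,0,0,-1,0,-0.0035,0.08,0,0,0,-1,0,-0.0035,0.1,0,0,0,-1,0,-0.0035,0.12,0,0,0,-1,0,-0.0035,0.13,0,0,0,-1,0,-0.0035,0.132,0,0,0,-1,0,-0.0035,0.132,0,0,0,-1,0,-0.0035,0.132,0,0,0,-1]'
```

```text
clock: 4.0
eef_pos: [0.6001, -0.2916, 0.07]
tcp_rot: [0.001, 0.575, 0.818, 0.0]
contact_force: [-0.2, 0.0, 0.0]
opening: 0.002
grip_force: 0.0
```

```bash
python3 -m creep '[0.01,0,0.002,0,0,0,-1,0.022,0,0.003,0,0,0,-1,0.035,0,0.003,0,0,0,-1,0.049,0,0.003,0,0,0,-1,0.063,0,0.003,0,0,0,-1,0.077,0,0.003,0,0,0,-1,0.091,0,0.003,0,0,0,-1,0.105,0,0.003,0,0,0,-1,0.119,0,0.003,0,0,0,-1,0.133,0,0.003,0,0,0,-1]'
```

```text
clock: 5.25
eef_pos: [0.554, -0.1655, 0.0663]
tcp_rot: [0.0, 0.574, 0.819, 0.0]
contact_force: [1.0, -2.5, 1.2]
opening: 0.001
grip_force: 1.0
```

```bash
python3 -m creep '[0.014,0,0,0,0,0,-1,0.028,0,0,0,0,0,-1,0.042,0,0,0,0,0,-1,0.056,0,0,0,0,0,-1,0.07,0,0,0,0,0,-1,0.084,0,0,0,0,0,-1,0.098,0,0,0,0,0,-1,0.112,0,0,0,0,0,-1,0.126,0,0,0,0,0,-1,0.137,0,0,0,0,0,-1]'
python3 - <<'E'
from bench import r
import cv2
cv2.imwrite("pics/scene2.png",cv2.resize(r.camera("scene")[140:260,110:310],(800,480),interpolation=2))
E
```

```text
clock: 6.5
eef_pos: [0.5072, -0.0362, 0.0662]
tcp_rot: [-0.0, 0.574, 0.819, 0.0]
contact_force: [-0.2, -0.1, -0.0]
opening: -0.0
grip_force: 0.0
```

View pics/scene2.png

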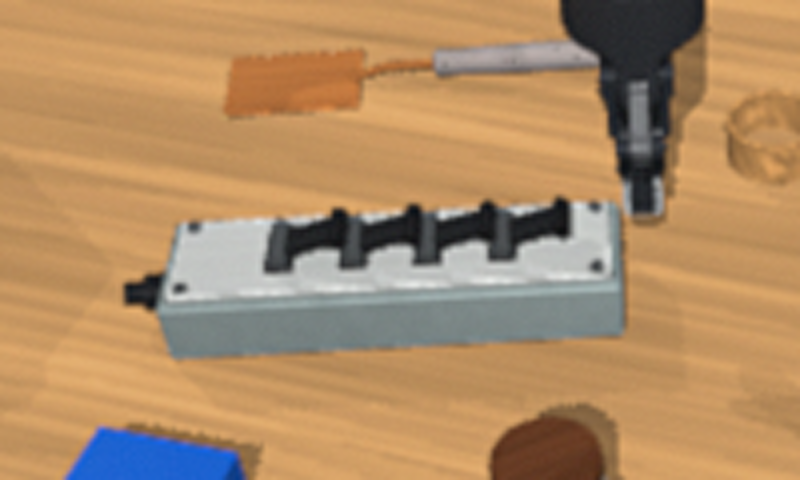

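All four paddles (tips at about (340,220), (415,220), (488,215) and (565,210) in the crop) lie over towards the plain end, and the finger is past that end at (640,200). Next I lift clear and hand in.

```bash
python3 -m creep '[0,0,-0.015,0,0,0,-1,0,0,-0.035,0,0,0,-1,0,0,-0.055,0,0,0,-1,0,0,-0.075,0,0,0,-1,0,0,-0.095,0,0,0,-1,0,0,-0.11,0,0,0,-1,0,0,-0.12,0,0,0,-1,0,0,-0.12,0,0,0,-1,0,0,-0.12,0,0,0,-1,0,0,-0.12,0,0,0,-1]'
python3 -c "
from bench import r
print(r.close_job())"
```

```text
clock: 7.8
eef_pos: [0.5073, -0.0375, 0.1857]
tcp_rot: [-0.001, 0.574, 0.819, -0.0]
contact_force: [-0.4, -0.5, 0.4]
opening: 0.001
grip_force: 0.0
the job is handed in; nothing more can be done
None
```

The job is handed in at 7.8 s: one unbroken sweep laid all four long-bank toggles over towards the plain end, confirmed in the scene camera before lifting off, and the finger never went near the short bank.

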